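# Slide the flat spanner off the stand's edge and put it in its holder

## Task

Slide the flat spanner (the long thin plate with the open jaw) along the grey stand until its handle end sticks out well past the stand's free edge, still lying flat. Then pick it up by the part that sticks out and lay it flat in the channel of the holder block, resting on about its middle with both ends sticking out. Leave the plain short strip where it lies on the stand.

Things in the scene. Friction and masses are not known exactly. Their poses are not given: they have to be found in the camera images.
- spanner_mid (a point): Flat dark steel spanner, 170 mm long (y axis), 4 mm thick, 110 g, loose, balanced at its middle. Handle 30 mm wide, rounded end at y = -85 mm; open jaw 46 mm wide at y = +42 to +85 mm. Point: its middle, half-way up; z up. Starts flat on the stand, handle end 12 to 50 mm inside the free edge, along the stand's y within 0.08 rad, in either lane. Closed fingertips pressed on it (10 N) drag it by friction.
- strip_mid (a point): Plain rectangular strip of the same dark steel, 110 mm long (its y axis), 30 mm wide, 4 mm thick, loose, no jaw. It lies beside the spanner in the other lane of the stand, lanes about 64 mm apart. Point: its middle, half-way up. To be left alone.
- stand: Grey folded-sheet stand, fixed, 136 mm (x) by 220 mm (y), flat top 60 mm above its origin, the centre of its underside on the worktop. Its free edge is at y = -110 mm: the short edge on the robot's right, towards the holder, with nothing tall beyond it. Turned up to 0.12 rad.
- holder: Grey plastic holder block, fixed, 72 mm (x) by 80 mm (y), with a channel along its y axis, open at both ends: channel floor 50 mm above the origin (centre of the underside, on the worktop), 56 mm wide between side walls that rise to 63 mm. It stands to the robot's right of the stand, turned up to 0.2 rad.

How it is judged:
On the way, in this order (a step that is already met when the one before it is completed fails the run):
1. the spanner lies flat on the stand with its handle end at least 30 mm past the free edge (y of spanner_mid in the frame of stand between -0.115 and -0.055 m and z of spanner_mid in the frame of stand between 0.056 and 0.068 m and angle between spanner_mid's own z axis and vertical below 0.12 rad), for 0.2 s.
2. the spanner is held by its handle end (at least 25 mm from its middle) and lifted 30 mm clear of the stand (z of spanner_mid in the frame of stand above 0.092 m and contact force between the fingers and spanner above 0.5 N and y of the grasp point in the frame of spanner_mid below -0.025 m), for 0.2 s.
At the end, for the whole second after the job is handed in: The spanner lies at rest, flat on the channel floor between the holder's walls, its middle within 32 mm of the block's centre along the channel and 16 mm across it, in line with the channel within 17 degrees (either way round); the plain strip is within 25 mm of where it lay (x of spanner_mid in the frame of holder between -0.016 and 0.016 m and y of spanner_mid in the frame of holder between -0.032 and 0.032 m and z of spanner_mid in the frame of holder between 0.048 and 0.06 m and angle between spanner_mid's own z axis and vertical below 0.12 rad and angle between the y axis of spanner_mid and the y axis of holder, either way round below 0.3 rad and linear speed of spanner below 0.02 m/s and distance of strip_mid from where it was at the start of the episode below 0.025 m); the robot touches nothing.
It fails at once if the plain strip is shoved or carried away (more than 25 mm) (distance of strip_mid from where it was at the start of the episode above 0.025 m).
It also fails if it takes over 54 s, if anything falls off the work surface, if the arm or the gripper's body presses on something with over 40 N, if the wrist force passes 120 N, or if a joint passes its speed limit or range.

## Robot

A 6-joint arm with a two-finger parallel gripper is mounted at the origin on a cart in front of the work surface, level with it; the furniture and walls round the work are solid. World frame = base frame: x ahead of the robot, y to its left, z up, the work surface at z = 0. Lengths are in m, angles in rad, forces in N, time in s.
With the tool pointing down it reaches from about 0.375 to 0.975 m from the base axis. Payload 3.8 kg.
Tool frame: the origin (TCP) lies at the very end of the fingers, on their centre line; the grasp point (between the pads) lies 19 mm behind it (bot.pinch_z is the distance from the TCP to the grasp point, in m); x points along the fingers, y is the direction in which the jaws open and shut, and the axes are right-handed (so a half turn about x gives the same grasp; the last joint's range is limited). The gripper opens to 85 mm and grips with 20 to 120 N. Pads are 22 mm wide; open, the fingers measure 114 mm over their backs; the gripper's body (76 mm by 85 mm) begins 54 mm behind the grasp point. The pads swing forward as they close: fully open they stand 13 mm farther back than shut.
Start: joints at [-1.371, 0.264, 1.604, -0, 1.274, -0.037], TCP at [0.158, -0.656, 0.231] pointing down, gripper open.
Joint ranges: [-2.63, 2.63], [-0.94, 2.18], [0.31, 2.57], [-1.31, 4.45], [0, 2.66], [-2.55, 2.55]. Speed limits (rad/s): [2.57, 2.57, 3.14, 3.14, 3.14, 3.14].

## Interface

Orientations are given as a rotation vector (axis times angle).
In Python, from workcell import monitor, imaging, finish_job, bot gives the robot as it stands.
- The arm moves only by the tool jog_arm, never from a script. Its argument "rows" is a list of rows, each a list of 7 numbers: the shift along the tool's x, y, z in m, then the turn, a rotation vector about the tool's x, y, z in rad, then the opening in per cent of the stroke, from 0 (shut) to 100 (fully open). A call has 1 to 20 rows; each row is the pose to reach, as a shift and turn from the pose measured when the call began, along the tool's axes at that moment; what a row does not reach only later rows make up. A row lasts 1/10 s, in which the tool goes at most 50 mm and 8.59 degrees, less where a joint would pass 70% of its speed; a pose out of reach is approached as far as the arm can. A call with a gripper value outside its range is refused whole. The fingers move at their own pace and stop on an object; "force" is the grip in N (left out, the last holds). Time passes only in rows, so rows that repeat a pose let the fingers close. It gives the time, the measured TCP pose, the force and the opening at its end, in the units of the state.
- monitor.read_state(): the state, without advancing time (a new reading comes with each control period).
- imaging.read_camera(name): name is "side" or "top" or "wrist"; returns the picture (420x560x3 uint8, blue, green, red); there is no depth.
- imaging.camera_params(name): a dict with "fx", "fy", "cx", "cy" (pixels), "T" (4x4, takes a point from camera to world coordinates); the wrist camera has in their place "T_tool_cam" (4x4, takes a point from camera to tool coordinates, whose origin is the TCP and whose axes are the tool frame's). Camera axes: x right, y down, z forward; pixel columns grow to the right and rows downward; lengths in m; the calibration is good to about 2 mm. A picture is of the moment at which its call begins: read the wrist's pose just before it. camera_params takes no time and is no camera call.
- finish_job(): hands the job in, once; it reports no verdict.
The state is a dict: "time": time; "q": joint angles; "joint_vel": joint speeds; "joint_torque": joint torques, N m; "tool_pos": TCP position; "tcp_rot": TCP orientation; "wrist_force": force on the tool from outside, world axes, zero at the start; "torque": the same for the moment, N m; "width": opening from 0.0 (shut) to 1.0 (fully open).
Only numpy, scipy, OpenCV 4.12 (cv2) and the standard library are available. Lean on these libraries where they do the work, as an engineer would, in place of code of your own. Each camera call takes 0.05 s, during which the arm holds its last target. There are 200 camera calls.

## Working session

There is one attempt and no reset: what is moved stays moved. The work goes in short steps, Python scripts to look and compute and a tool call to move; the robot and the scene stay as the last step left them, time stands still between calls to the robot, and variables do not carry over. Pictures are saved under pics/ and viewed, about 8 in all and at most 12, crops included, and the job is handed in when it is done.

Besides the shell and the picture viewer there is one more tool, called after ">>>" as a command line: name --pt "numbers of a row" for each row, then --argument value for the rest. jog_arm: Moves the arm, as the interface text tells. Its arguments: {"type":"object","properties":{"rows":{"type":"array","items":{"type":"array","items":{"type":"number"}}},"force":{"type":"number"}},"required":["rows"]}

```bash
ls; mkdir -p pics
python3 - <<'E'
from workcell import monitor, imaging, bot
import cv2, numpy as np
s=monitor.read_state(); print(s['time'],s['tool_pos'],s['tcp_rot'],s['width'])
a=imaging.read_camera('top'); b=imaging.read_camera('side')
cv2.imwrite('pics/top0.png',a); cv2.imwrite('pics/side0.png',b)
for n in('top','side','wrist'): print(n,imaging.camera_params(n))
E
```

```text
pics
0.0 [ 0.15822777 -0.65543478  0.22994136] [ 2.09659615  0.25183339 -2.09694163] 1.0000133916030476
top {'fx': 431.33783388523614, 'fy': 431.33783388523614, 'cx': 277.7909104516449, 'cy': 209.91601010375285, 'T': array([[ 0.00246092, -0.98486262,  0.17331928,  0.31285605],
       [-0.9999803 , -0.00342442, -0.00526033, -0.0071799 ],
       [ 0.00577422, -0.17330292, -0.98485164,  1.05876824],
       [ 0.        ,  0.        ,  0.        ,  1.        ]])}
side {'fx': 387.87073247835946, 'fy': 387.87073247835946, 'cx': 280.4769788482859, 'cy': 205.78278679885915, 'T': array([[ 0.8328854 , -0.26618446,  0.48522958,  0.07975289],
       [-0.55341636, -0.409557  ,  0.72525402, -0.60749762],
       [ 0.00567782, -0.87258747, -0.48842488,  0.48693385],
       [ 0.        ,  0.        ,  0.        ,  1.        ]])}
wrist {'fx': 368.7950324623963, 'fy': 368.7950324623963, 'cx': 291.14679575479266, 'cy': 208.37457038154804, 'T_tool_cam': array([[ 4.62897615e-04, -3.27703888e-01,  9.44780370e-01,
        -1.42799106e-01],
       [ 9.99999267e-01, -9.05674757e-04, -8.04092082e-04,
         1.32958161e-03],
       [ 1.11916783e-03,  9.44780049e-01,  3.27703228e-01,
        -8.52863797e-02],
       [ 0.00000000e+00,  0.00000000e+00,  0.00000000e+00,
         1.00000000e+00]])}
```

View pics/top0.png

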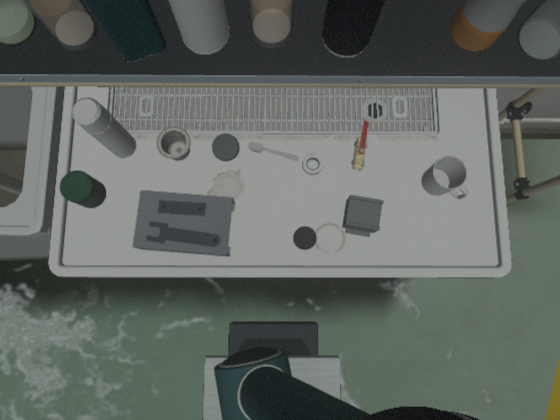

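View pics/side0.png

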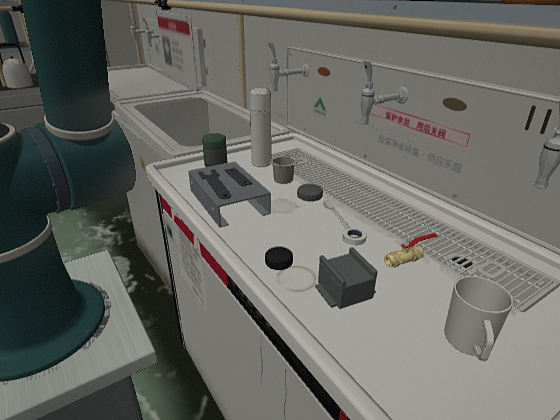

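The top view shows the spanner at about (148–220, 236), jaw to the left, in the near lane. The strip is at about (182, 208), the stand spans x 135–233 and the holder is at (363, 215). The side view shows the same layout. Next I'll measure them.

```bash
cat > h.py <<'E'
import numpy as np, cv2
from scipy.spatial.transform import Rotation as R
from workcell import monitor, imaging, bot
def ray(uv,P,T,z):
    uv=np.atleast_2d(uv).astype(float)
    d=np.c_[(uv[:,0]-P['cx'])/P['fx'],(uv[:,1]-P['cy'])/P['fy'],np.ones(len(uv))]@T[:3,:3].T
    return T[:3,3]+d*((z-T[2,3])/d[:,2])[:,None]
def proj(p,P,T):
    c=(np.atleast_2d(p)-T[:3,3])@T[:3,:3]
    return np.c_[c[:,0]/c[:,2]*P['fx']+P['cx'],c[:,1]/c[:,2]*P['fy']+P['cy']]
def tool():
    s=monitor.read_state(); T=np.eye(4); T[:3,:3]=R.from_rotvec(s['tcp_rot']).as_matrix(); T[:3,3]=s['tool_pos']; return s,T
def wrist(name):
    s,T=tool(); im=imaging.read_camera('wrist'); cv2.imwrite(f'pics/{name}.png',im)
    P=imaging.camera_params('wrist'); return im,P,T@P['T_tool_cam'],s,T
def rect(cn,P,T,z):
    w=ray(cn.reshape(-1,2),P,T,z)[:,:2]
    (c,sz,a)=cv2.minAreaRect((w*1000).astype(np.float32)); return np.round(c,1),np.round(sz,1),round(a,2)
E
python3 - <<'E'
from h import *
im=cv2.imread('pics/top0.png'); P=imaging.camera_params('top');T=P['T']
g=cv2.cvtColor(im,cv2.COLOR_BGR2GRAY)
print(g[180:262:6,128:240:6])
print(g[190:242:5,338:390:4])
for th,roi,z in((110,(180,262,125,240),.06),(110,(190,242,338,390),.06),(50,(195,252,140,228),.064)):
    m=np.zeros_like(g);a,b,c,d=roi;m[a:b,c:d]=(g[a:b,c:d]<th)*255
    for cn in cv2.findContours(m,cv2.RETR_EXTERNAL,cv2.CHAIN_APPROX_NONE)[0]:
        if cv2.contourArea(cn)>100: print(th,cv2.contourArea(cn),rect(cn,P,T,z))
cv2.imwrite('pics/c.png',cv2.resize(im[180:262,125:395],None,fx=2.9,fy=2.9,interpolation=cv2.INTER_CUBIC))
E
```

```text
[[153 152 152 152 148 153 152 150 151 149 150 151 149 152 148 139 143 146
  139]
 [151 153 154 153 150 151 152 152 150 153 149 151 153 152 144 140 144 142
  143]
 [152 154 106  93  95  92 111 120 131 151 149 152 150 146 135 143 146 144
  140]
 [151 153  94  94  93  94  92  90  92  96  92  92  95  93  93  92  92  94
  141]
 [150 153  93  95  93  81  61  63  61  61  65  65  65  86  97  93  90  94
  150]
 [154 152  94  93  95  70  64  60  67  60  63  63  56  88  90  91  94  93
  150]
 [154 151  91  97  93  92  98  94  92  91  94  95  89  89  92  94  92  89
  153]
 [153 150  94  94  66  78  91  92  91  95  94  94  95  91  91  89  90 112
  153]
 [148 144  91  93  95  91  63  62  80  89  90  92  92  90  92  91  90 136
  152]
 [151 117  91  95  92  88  64  64  61  61  63  66  63  59  66  89  91 150
  150]
 [152  96  91  81  63  61  60  77  63  64  62  61  63  61  57  62  88 149
  152]
 [151  91  93  92  91  94  93  94  94  92  90  94  91  85  72  89  94 143
  150]
 [152 153 151 151 149 151 149 134 130 101  84  85  81  97  92  94  90 139
  150]
 [151 151 150 152 152 150 149 151 151 151 151 150 151 151 152 149 150 150
  152]]
[[150 152 153 151 149 153 152 153 151 154 152 153 150]
 [152 152 151 104 119 138 152 151 152 151 150 153 152]
 [150 151 105  89  88  81  77  78  94  91  87 116 153]
 [151 151  61  91  92  90  90  91  88  91  90 139 152]
 [152 151  59  92  92  88  90  88  88  87  89 151 154]
 [155 152  64  90  91  89  93  92  88  89  92 153 153]
 [151 141  78  93  89  89  89  91  94  94  89 148 152]
 [144 105  74  77  85  92  90  85  89  84  93 152 152]
 [150 133  89  89  89  81  73  69  70  72 121 150 152]
 [151 144 150 153 144 133 106  93 139 152 151 151 150]
 [151 143 150 150 152 152 153 152 152 154 153 153 153]]
110 5377.5 (array([457.9, 206.5]), array([224.5, 138.6]), 85.49)
110 1239.5 (array([ 475.6, -210.1]), array([86.7, 90.4]), 80.51)
```

View pics/c.png

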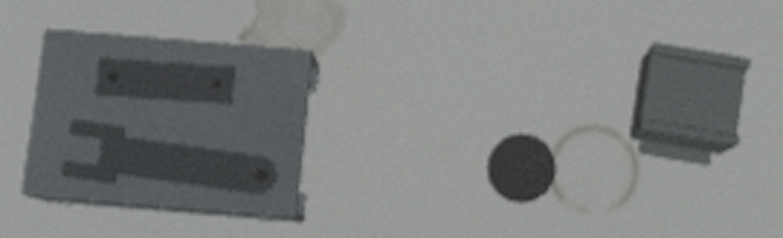

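The crop shows the spanner's handle end at (275, 175), its jaw opening to the left, and the strip above it. The holder's channel runs roughly left–right between walls at its top and bottom edges. Now a finer fit.

Run:
```python
from h import *
im=cv2.imread('pics/top0.png'); P=imaging.camera_params('top');T=P['T']
g=cv2.cvtColor(im,cv2.COLOR_BGR2GRAY)
m=np.zeros_like(g);m[195:250,142:228]=(cv2.GaussianBlur(g,(3,3),0)[195:250,142:228]<77)*255
for cn in cv2.findContours(m,cv2.RETR_EXTERNAL,cv2.CHAIN_APPROX_NONE)[0]:
    if cv2.contourArea(cn)>100: print(cv2.contourArea(cn),rect(cn,P,T,.064))
c=lambda x,y:(125+(x+.5)/2.9-.5,180+(y+.5)/2.9-.5)
print('stand',np.round(ray([c(45,30),c(310,52),c(297,192),c(297,205),c(22,192)],P,T,.06)*1000,1))
print('holder',np.round(ray([c(655,44),c(749,60),c(739,146),c(634,136)],P,T,.063)*1000,1))
print('rim top inner',np.round(ray([c(652,52),c(745,68)],P,T,.063)*1000,1))
```

```text
844.5 (array([425.7, 205.4]), array([169.6,  45.6]), 81.04)
528.0 (array([492.8, 212.5]), array([109.5,  29.6]), 86.19)
stand [[535.3 313.2  60. ]
 [517.8  96.7  60. ]
 [403.7 104.7  60. ]
 [393.3 104.5  60. ]
 [403.  323.8  60. ]]
holder [[ 524.8 -184.2   63. ]
 [ 511.8 -260.3   63. ]
 [ 441.4 -249.4   63. ]
 [ 449.2 -165.2   63. ]]
rim top inner [[ 518.2 -181.5   63. ]
 [ 505.2 -256.7   63. ]]
```

```bash
cat >> h.py <<'E'
def goal(p,yaw,down=0):
    """shift/turn in tool axes to TCP p (m), tool x down, tool y at angle yaw (mod pi, nearer one) from world x"""
    s,T=tool(); best=None
    for y in (yaw,yaw+np.pi):
        X=np.array([0,0,-1.]);Y=np.array([np.cos(y),np.sin(y),0]);M=np.c_[X,Y,np.cross(X,Y)]
        rv=R.from_matrix(T[:3,:3].T@M).as_rotvec()
        print('shift',np.round(T[:3,:3].T@(np.array(p)-T[:3,3]),4),'turn',np.round(rv,4))
def st():
    s,T=tool(); print('t',round(s['time'],2),'p',np.round(s['tool_pos'],4),'q',np.round(s['q'],3),'F',np.round(s['wrist_force'],2),'w',round(s['width'],3)); print('axes\n',np.round(T[:3,:3],3))
E
python3 - <<'E'
from h import *
st(); goal([.40,-.31,.25],np.radians(-9)); goal([.40,.15,.22],np.radians(-4.5))
E
```

```text
t 0.1 p [ 0.1582 -0.6555  0.2301] q [-1.371  0.265  1.605  0.     1.274 -0.037] F [ 0.1   0.44 -0.8 ] w 1.003
axes
 [[-0.     0.235 -0.972]
 [ 0.002 -0.972 -0.235]
 [-1.    -0.002 -0.   ]]
shift [-0.0193 -0.2792 -0.3161] turn [-1.1769 -0.0013  0.0018]
shift [-0.0193 -0.2792 -0.3161] turn [1.9647e+00 2.0000e-03 1.5000e-03]
shift [ 0.0116 -0.7263 -0.424 ] turn [-1.2555 -0.0014  0.0017]
shift [ 0.0116 -0.7263 -0.424 ] turn [1.8861e+00 1.9000e-03 1.5000e-03]
```

>>> jog_arm --pt "-0.04 -0.403 -0.398 -1.177 0 0 0" --pt "-0.04 -0.403 -0.398 -1.177 0 0 0" --pt "-0.04 -0.403 -0.398 -1.177 0 0 0" --pt "-0.04 -0.403 -0.398 -1.177 0 0 0" --pt "-0.04 -0.403 -0.398 -1.177 0 0 0" --pt "-0.04 -0.403 -0.398 -1.177 0 0 0" --pt "-0.04 -0.403 -0.398 -1.177 0 0 0" --pt "-0.04 -0.403 -0.398 -1.177 0 0 0" --pt "-0.04 -0.403 -0.398 -1.177 0 0 0" --pt "-0.04 -0.403 -0.398 -1.177 0 0 0" --pt "-0.04 -0.403 -0.398 -1.177 0 0 0" --pt "-0.04 -0.403 -0.398 -1.177 0 0 0" --pt "-0.04 -0.403 -0.398 -1.177 0 0 0" --pt "-0.04 -0.403 -0.398 -1.177 0 0 0" --pt "-0.04 -0.403 -0.398 -1.177 0 0 0" --pt "-0.04 -0.403 -0.398 -1.177 0 0 0"

```text
time: 1.7
tool_pos: [0.4499, -0.1715, 0.2706]
tcp_rot: [1.326, 1.132, -1.325]
wrist_force: [-0.3, -0.4, -0.6]
width: -0.003
```

Run:
```python
from h import *
st(); im,P,Tc,s,T=wrist('w1'); np.save('w1T.npy',Tc)
goal([.43,.12,.24],np.radians(-4.5))
```

```text
t 1.7 p [ 0.4499 -0.1715  0.2706] q [-4.170e-01 -1.310e-01  1.951e+00  1.000e-03  1.323e+00 -2.580e-01] F [-0.29 -0.4  -0.6 ] w -0.003
axes
 [[-0.001  0.987 -0.158]
 [ 0.002 -0.158 -0.987]
 [-1.    -0.001 -0.002]]
shift [ 0.0313 -0.0658 -0.2846] turn [-0.0804 -0.0018  0.0011]
shift [ 0.0313 -0.0658 -0.2846] turn [3.0611e+00 1.7000e-03 2.8000e-03]
```

View pics/w1.png

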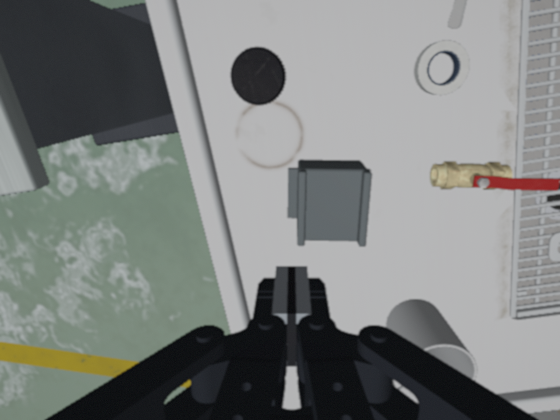

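The wrist view shows the holder clearly: walls at about u = 298–305 and 361–371, v = 164–245. I'll zoom in for corners.

Run:
```python
import cv2
im=cv2.imread('pics/w1.png')[150:260,275:385]
cv2.imwrite('pics/w1c.png',cv2.resize(cv2.convertScaleAbs(im,alpha=1.6),None,fx=5,fy=5,interpolation=cv2.INTER_CUBIC))
```

```text
(no output)
```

View pics/w1c.png

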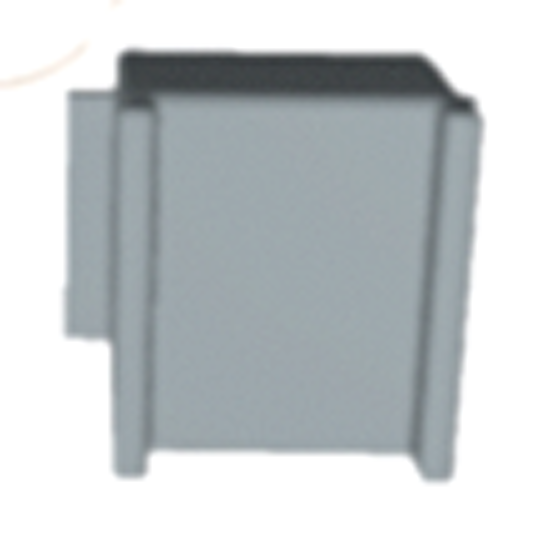

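>>> jog_arm --pt "0.03 -0.066 -0.285 -0.08 0 0 0" --pt "0.03 -0.066 -0.285 -0.08 0 0 0" --pt "0.03 -0.066 -0.285 -0.08 0 0 0" --pt "0.03 -0.066 -0.285 -0.08 0 0 0" --pt "0.03 -0.066 -0.285 -0.08 0 0 0" --pt "0.03 -0.066 -0.285 -0.08 0 0 0" --pt "0.03 -0.066 -0.285 -0.08 0 0 0" --pt "0.03 -0.066 -0.285 -0.08 0 0 0" --pt "0.03 -0.066 -0.285 -0.08 0 0 0"

```text
time: 2.65
tool_pos: [0.4302, 0.1192, 0.2414]
tcp_rot: [1.269, 1.172, -1.268]
wrist_force: [-0.1, 0.6, 0.6]
width: -0.003
```

Run:
```python
from h import *
st(); im,P,Tc,s,T=wrist('w2'); np.save('w2T.npy',Tc)
```

```text
t 2.65 p [0.4302 0.1192 0.2414] q [ 2.130e-01 -1.880e-01  2.053e+00  2.000e-03  1.277e+00  2.930e-01] F [-0.15  0.58  0.56] w -0.003
axes
 [[-0.001  0.997 -0.08 ]
 [ 0.001 -0.08  -0.997]
 [-1.    -0.001 -0.001]]
```

View pics/w2.png

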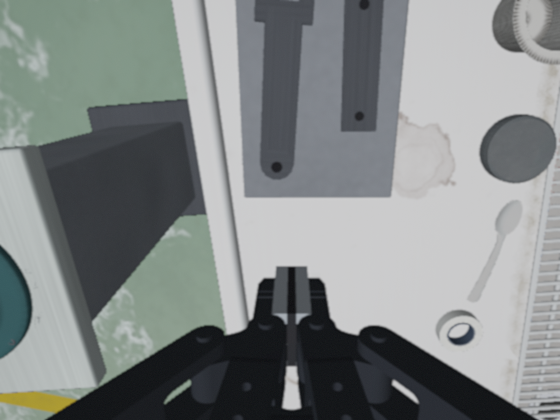

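The holder crop gives wall-top corners at about (118,105), (482,118), (452,478) and (113,475). The wrist view shows the spanner handle end at (277,180) and the stand's free edge running (245,197) to (391,197).

Run:
```python
from h import *
P=imaging.camera_params('wrist'); r=lambda uv,T,z:np.round(ray(uv,P,T,z)*1000,1)[:,:2]
c=lambda x,y:(275+(x+.5)/5-.5,150+(y+.5)/5-.5)
T=np.load('w1T.npy'); h=r([c(118,105),c(482,115),c(452,478),c(113,475)],T,.063); print('holder\n',h,h.mean(0))
print('walls yaw',np.degrees(np.arctan2(*(h[0]-h[3])))*-1,np.degrees(np.arctan2(*(h[1]-h[2])))*-1)
print('floor edges',r([c(155,97),c(440,100),c(150,450),c(415,452)],T,.05))
T=np.load('w2T.npy'); print('stand',r([(245,196.5),(391,196.5),(238,0),(409,0)],T,.06))
print('spanner end, edges',r([(277,180),(266,40),(301,40),(261,150),(294,150),(255.5,22),(311,25)],T,.064))
print('strip',r([(342,130),(376,131),(345,0),(384,0)],T,.064))
```

```text
holder
 [[ 457.6 -171.3]
 [ 527.2 -184.6]
 [ 514.1 -260.8]
 [ 444.6 -248.9]] [ 485.875 -216.4  ]
walls yaw -9.51020834774352 -9.754707232855884
floor edges [[ 465.  -173.9]
 [ 521.5 -183.7]
 [ 452.6 -250.3]
 [ 508.7 -259.8]]
stand [[387.3 105.6]
 [521.1  94.7]
 [401.4 265.1]
 [534.  254.2]]
spanner end, edges [[418.3 119.9]
 [420.4 234.6]
 [448.  232.3]
 [406.9 147.8]
 [435.6 145.5]
 [413.5 248. ]
 [456.6 242.4]]
strip [[477.9 159.2]
 [506.9 156. ]
 [483.8 257.6]
 [513.7 255.1]]
```

>>> jog_arm --pt "0.1 -0.006 -0.095 0 0 0 0" --pt "0.1 -0.006 -0.095 0 0 0 0" --pt "0.16 -0.006 -0.095 0 0 0 0" --pt "0.16 -0.006 -0.095 0 0 0 0" --pt "0.16 -0.006 -0.095 0 0 0 0" --pt "0.17 -0.006 -0.095 0 0 0 0" --pt "0.17 -0.006 -0.095 0 0 0 0" --pt "0.17 -0.006 -0.095 0 0 0 0" --pt "0.17 -0.006 -0.095 0 0 0 0"

```text
time: 3.6
tool_pos: [0.4336, 0.2144, 0.0736]
tcp_rot: [1.273, 1.169, -1.266]
wrist_force: [0.2, -0.6, 0.1]
width: 0.002
```

>>> jog_arm --pt "0.006 0 0 0 0 0 0" --pt "0.006 0 0 0 0 0 0" --pt "0.008 0 0 0 0 0 0" --pt "0.008 0 0 0 0 0 0" --pt "0.009 0 0 0 0 0 0" --pt "0.009 0 0 0 0 0 0"

```text
time: 4.2
tool_pos: [0.4335, 0.2145, 0.0644]
tcp_rot: [1.273, 1.17, -1.266]
wrist_force: [-0.0, -0.5, -0.4]
width: -0.002
```

>>> jog_arm --pt "0.0006 0 0 0 0 0 0" --pt "0.0006 0 0 0 0 0 0" --pt "0.0012 0 0 0 0 0 0" --pt "0.0012 0 0 0 0 0 0"

```text
time: 4.6
tool_pos: [0.4336, 0.2146, 0.064]
tcp_rot: [1.273, 1.17, -1.266]
wrist_force: [-2.6, -1.6, 6.8]
width: 0.001
```

>>> jog_arm --pt "0.0016 0 0 0 0 0 0" --pt "0.0016 0 0 0 0 0 0" --pt "0.0018 0 0.003 0 0 0 0" --pt "0.0018 0 0.006 0 0 0 0" --pt "0.0018 0 0.01 0 0 0 0" --pt "0.0018 0 0.014 0 0 0 0" --pt "0.0018 0 0.018 0 0 0 0" --pt "0.0018 0 0.022 0 0 0 0" --pt "0.0018 0 0.022 0 0 0 0"

```text
time: 5.5
tool_pos: [0.4341, 0.194, 0.064]
tcp_rot: [1.278, 1.168, -1.262]
wrist_force: [1.2, 2.0, 6.1]
width: 0.001
```

Run:
```python
from h import *
st(); im,P,Tc,s,T=wrist('w3'); np.save('w3T.npy',Tc)
```

```text
t 5.5 p [0.4341 0.194  0.064 ] q [0.366 0.054 2.184 0.004 0.895 0.446] F [1.19 1.97 6.14] w 0.001
axes
 [[ 0.007  0.997 -0.083]
 [ 0.006 -0.083 -0.997]
 [-1.     0.007 -0.006]]
```

View pics/w3.png

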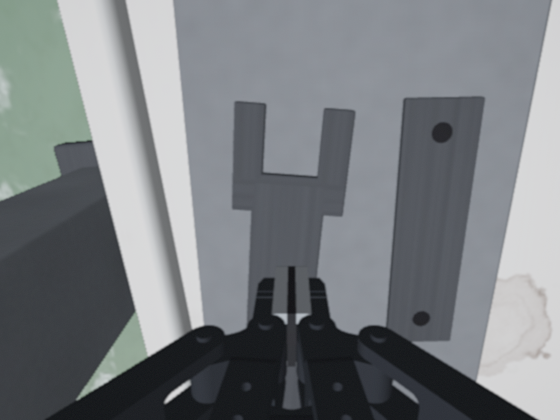

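The wrist view shows the jaw tips at (250,102) and (339,110), with the fingertips on the handle and the strip still to the right.

```bash
cat >> h.py <<'E'
def jaw(uv,T):
    P=imaging.camera_params('wrist'); w=ray(uv,P,T,.064)[:,:2]*1000  # tip outer-left, outer-right corners
    d=w[1]-w[0]; d/=np.hypot(*d); y=np.array([-d[1],d[0]]); mid=w.mean(0)-85*y
    sy=np.array([.081,.9967]); sx=np.array([.9967,-.081]); e=np.array([454.2,100.2])
    print('mid',np.round(mid,1),'width',round(np.hypot(*(w[1]-w[0])),1),'yaw',round(np.degrees(np.arctan2(d[1],d[0])),2),'stand y',round((mid-e)@sy-110,1),'x',round((mid-e)@sx,1))
E
python3 - <<'E'
from h import *
jaw([(235,102),(354,110)],np.load('w3T.npy'))
E
```

```text
mid [429.9 184.1] width 44.8 yaw -8.54 stand y -28.4 x -31.0
```

>>> jog_arm --pt "0.0018 0 0.003 0 0 0 0" --pt "0.0018 0 0.006 0 0 0 0" --pt "0.0018 0 0.01 0 0 0 0" --pt "0.0018 0 0.014 0 0 0 0" --pt "0.0018 0 0.018 0 0 0 0" --pt "0.0018 0 0.022 0 0 0 0" --pt "0.0017 0 0.026 0 0 0 0" --pt "0.0017 0 0.03 0 0 0 0" --pt "0.0017 0 0.034 0 0 0 0" --pt "0.0016 0 0.038 0 0 0 0" --pt "0.0016 0 0.042 0 0 0 0" --pt "0.0015 0 0.046 0 0 0 0" --pt "0.0015 0 0.05 0 0 0 0" --pt "0.0014 0 0.054 0 0 0 0" --pt "0.0014 0 0.058 0 0 0 0" --pt "0.0014 0 0.059 0 0 0 0" --pt "0.0014 0 0.059 0 0 0 0"

```text
time: 7.25
tool_pos: [0.4316, 0.1365, 0.0641]
tcp_rot: [1.283, 1.167, -1.258]
wrist_force: [0.2, 4.6, 6.8]
width: 0.006
```

Run:
```python
from h import *
st(); im,P,Tc,s,T=wrist('w4'); np.save('w4T.npy',Tc)
```

```text
t 7.25 p [0.4316 0.1365 0.0641] q [0.247 0.007 2.232 0.007 0.889 0.327] F [0.24 4.64 6.84] w 0.006
axes
 [[ 0.012  0.996 -0.083]
 [ 0.008 -0.084 -0.996]
 [-1.     0.011 -0.009]]
```

View pics/w4.png

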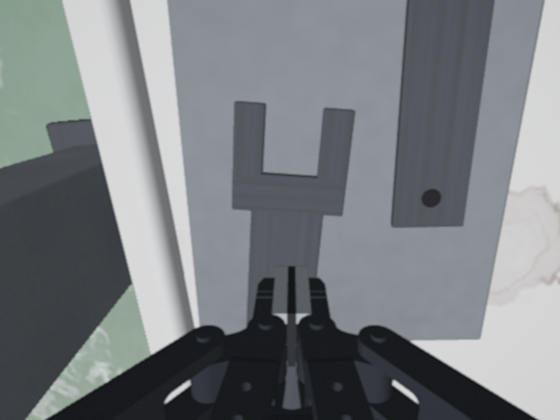

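The jaw tips are at the same pixels, so there was no slip: the spanner moved with the tool, to about y = −86 mm in the stand frame. Lift, open, and move above the handle.

>>> jog_arm --pt "-0.03 0 0 0 0 0 0" --pt "-0.06 0 0 0 0 0 0" --pt "-0.096 0 0 0 0 0 0" --pt "-0.096 0 0.03 0 0 0 70" --pt "-0.096 -0.006 0.065 0.07 0 0 70" --pt "-0.096 -0.006 0.065 0.07 0 0 70" --pt "-0.096 -0.006 0.065 0.07 0 0 70" --pt "-0.096 -0.006 0.065 0.07 0 0 70"

```text
time: 8.1
tool_pos: [0.4192, 0.0719, 0.1593]
tcp_rot: [1.334, 1.132, -1.308]
wrist_force: [0.4, 0.7, 0.8]
width: 0.694
```

Run:
```python
from h import *
st(); im,P,Tc,s,T=wrist('w5'); np.save('w5T.npy',Tc)
goal([.4194,.0722,.043],np.radians(-8.5))
```

```text
t 8.1 p [0.4192 0.0719 0.1593] q [ 0.105 -0.174  2.198  0.008  1.105  0.254] F [0.38 0.72 0.76] w 0.694
axes
 [[ 0.012  0.988 -0.152]
 [ 0.009 -0.152 -0.988]
 [-1.     0.01  -0.011]]
shift [ 0.1162 -0.0009  0.0011] turn [-0.0042 -0.0104 -0.0102]
shift [ 0.1162 -0.0009  0.0011] turn [ 3.1373 -0.016   0.0163]
```

View pics/w5.png

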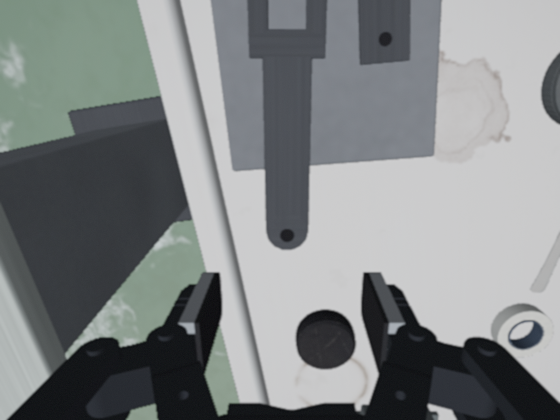

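The handle sticks out past the free edge at v≈165. Its rounded end is at (287,249) and its sides are at u = 264 and 310.

Run:
```python
from h import *
P=imaging.camera_params('wrist');T=np.load('w5T.npy')
w=ray([(287,249),(265.5,210),(309,210),(263,70),(311.5,70)],P,T,.064)[:,:2]*1000; print(np.round(w,1))
a=(w[1]+w[2])/2;b=(w[3]+w[4])/2; y=(b-a)/np.hypot(*(b-a)); print('yaw',np.degrees(np.arctan2(-y[0],y[1])),'mid',w[0]+85*y,'grasp',w[0]+28*y)
g=w[0]+28*y
goal([g[0]/1000,g[1]/1000,.043],np.arctan2(-y[0],y[1]))
```

```text
[[413.9  44.2]
 [404.   75.4]
 [433.4  70.7]
 [418.2 163.9]
 [447.3 159.4]]
yaw -9.026254681900634 mid [427.24066569 128.13373282] grasp [418.29810454  71.83958925]
shift [ 0.1162 -0.002   0.0016] turn [ 0.005  -0.0105 -0.0101]
shift [ 0.1162 -0.002   0.0016] turn [-3.1365  0.0159 -0.0164]
```

>>> jog_arm --pt "0.05 -0.002 0.002 0 -0.01 -0.01 70" --pt "0.09 -0.002 0.002 0 -0.01 -0.01 70" --pt "0.118 -0.002 0.002 0 -0.01 -0.01 70" --pt "0.118 -0.002 0.002 0 -0.01 -0.01 70" --pt "0.118 -0.002 0.002 0 -0.01 -0.01 70" --pt "0.118 -0.002 0.002 0 -0.01 -0.01 70" --pt "0.118 -0.002 0.002 0 -0.01 -0.01 25" --pt "0.118 -0.002 0.002 0 -0.01 -0.01 25" --pt "0.118 -0.002 0.002 0 -0.01 -0.01 25" --pt "0.118 -0.002 0.002 0 -0.01 -0.01 0" --pt "0.118 -0.002 0.002 0 -0.01 -0.01 0" --pt "0.118 -0.002 0.002 0 -0.01 -0.01 0" --force 100

```text
time: 9.35
tool_pos: [0.4196, 0.0716, 0.0424]
tcp_rot: [1.323, 1.132, -1.318]
wrist_force: [-0.9, 0.4, 6.9]
width: 0.312
```

>>> jog_arm --pt "0 0 0 0 0 0 0" --pt "0 0 0 0 0 0 0" --pt "-0.005 0 0 0 0 0 0" --pt "-0.01 0 0 0 0 0 0" --pt "-0.015 0 0 0 0 0 0" --pt "-0.02 0 0 0 0 0 0" --pt "-0.02 0 0 0 0 0 0"

```text
time: 10.05
tool_pos: [0.4203, 0.0717, 0.0633]
tcp_rot: [1.324, 1.131, -1.317]
wrist_force: [0.6, 0.1, -0.9]
width: 0.321
```

Run:
```python
from h import *
st(); im,P,Tc,s,T=wrist('w6'); np.save('w6T.npy',Tc)
b=imaging.read_camera('side')[140:240,170:300]
cv2.imwrite('pics/v6.png',np.hstack([cv2.resize(im,None,fx=.75,fy=.75),cv2.resize(b,(380,315),interpolation=cv2.INTER_CUBIC)]))
```

```text
t 10.05 p [0.4203 0.0717 0.0633] q [ 1.100e-01 -3.700e-02  2.278e+00  1.000e-03  8.970e-01  2.620e-01] F [ 0.56  0.09 -0.88] w 0.321
axes
 [[ 0.005  0.988 -0.152]
 [ 0.001 -0.152 -0.988]
 [-1.     0.004 -0.002]]
```

View pics/v6.png

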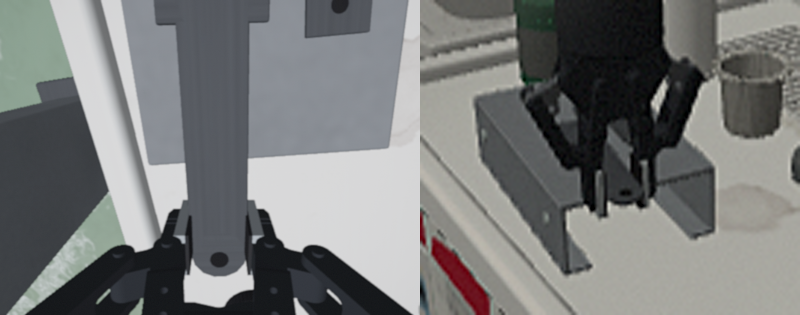

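The spanner is held squarely by the handle and looks level. Lift on.

>>> jog_arm --pt "-0.02 0 0 0 0 0 0" --pt "-0.04 0 0 0 0 0 0" --pt "-0.06 0 0 0 0 0 0" --pt "-0.08 0 0 0 0 0 0" --pt "-0.095 0 0 0 0 0 0" --pt "-0.095 0 0 0 0 0 0" --pt "-0.095 0 0 0 0 0 0" --pt "-0.095 0 0 0 0 0 0" --pt "-0.095 0 0 0 0 0 0"

```text
time: 11.05
tool_pos: [0.4184, 0.0714, 0.1563]
tcp_rot: [1.322, 1.133, -1.32]
wrist_force: [0.2, 0.2, -1.0]
width: 0.315
```

Run:
```python
from h import *
st(); goal([.4753,-.2826,.13],np.radians(-9.6))
```

```text
t 11.05 p [0.4184 0.0714 0.1563] q [ 1.100e-01 -1.630e-01  2.195e+00  1.000e-03  1.109e+00  2.620e-01] F [ 0.23  0.22 -1.04] w 0.315
axes
 [[ 0.001  0.988 -0.152]
 [ 0.001 -0.152 -0.988]
 [-1.     0.001 -0.001]]
shift [0.0261 0.1101 0.3412] turn [ 0.0147 -0.0008 -0.0008]
shift [0.0261 0.1101 0.3412] turn [-3.1269e+00  1.2000e-03 -1.2000e-03]
```

>>> jog_arm --pt "0 0.005 0.015 0.015 0 0 0" --pt "0 0.012 0.037 0.015 0 0 0" --pt "0 0.02 0.063 0.015 0 0 0" --pt "0 0.03 0.093 0.015 0 0 0" --pt "0 0.04 0.123 0.015 0 0 0" --pt "0 0.05 0.153 0.015 0 0 0" --pt "0 0.06 0.183 0.015 0 0 0" --pt "0 0.07 0.213 0.015 0 0 0" --pt "0 0.08 0.243 0.015 0 0 0" --pt "0 0.09 0.273 0.015 0 0 0" --pt "0 0.098 0.3 0.015 0 0 0" --pt "0.005 0.104 0.32 0.015 0 0 0" --pt "0.015 0.108 0.335 0.015 0 0 0" --pt "0.026 0.11 0.341 0.015 0 0 0" --pt "0.026 0.11 0.341 0.015 0 0 0" --pt "0.026 0.11 0.341 0.015 0 0 0"

```text
time: 12.65
tool_pos: [0.4744, -0.2811, 0.1288]
tcp_rot: [1.333, 1.128, -1.332]
wrist_force: [-0.1, -0.7, -1.3]
width: 0.318
```

Run:
```python
from h import *
st(); im,P,Tc,s,T=wrist('w7'); np.save('w7T.npy',Tc)
a=imaging.read_camera('side')[215:330,290:420]
cv2.imwrite('pics/v7.png',np.hstack([cv2.resize(im,None,fx=.8,fy=.8),cv2.resize(a,(350,336),interpolation=cv2.INTER_CUBIC)]))
```

```text
t 12.65 p [ 0.4744 -0.2811  0.1288] q [-0.581  0.121  1.972  0.002  1.051 -0.414] F [-0.09 -0.72 -1.25] w 0.318
axes
 [[-0.001  0.986 -0.167]
 [ 0.003 -0.167 -0.986]
 [-1.    -0.002 -0.002]]
```

View pics/v7.png

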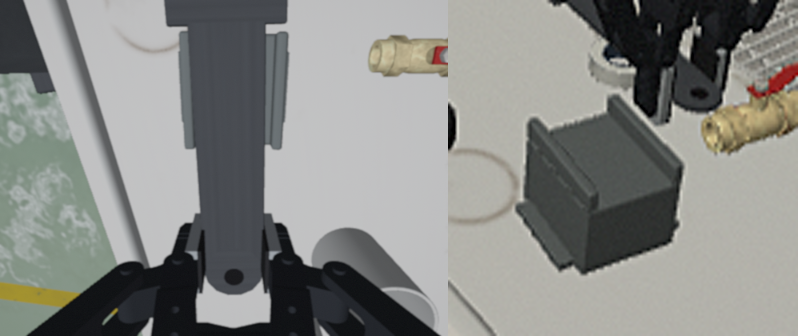

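The wrist view shows the spanner centred over the holder's channel: wall near-ends at (189,148) and (276,148) in the 0.8-scale picture. The side view shows the fingers clear beyond the block's right end. Check the lateral fit numerically.

Run:
```python
from h import *
P=imaging.camera_params('wrist');T=np.load('w7T.npy')
im=cv2.imread('pics/w7.png'); g=cv2.cvtColor(im,cv2.COLOR_BGR2GRAY)
print(g[170,218:262:1]);print(g[170,322:366]);
print('near-end',g[176:196,236],g[176:196,344])
```

```text
[194 194 194 194 194 194 194 194 195 195 192 175 140 114 110 113 112 112
 111 112 110 106  96  82  67  65  72  75  75  76  76  77  75  77  75  76
  75  77  76  76  76  76  78  78]
[ 75  74  75  75  75  75  75  71  71  91 107 114 114 113 107  95  81  83
  98 109 112 114 114 113 112 111 112 111 104  93 112 159 188 195 194 194
 194 194 194 194 194 194 194 194]
near-end [111 111 111 112 112 111 112 111 108 116 154 187 195 195 194 194 194 194
 194 194] [113 113 113 113 113 113 113 113 110 109 128 167 190 195 194 194 194 194
 194 194]
```

Run:
```python
from h import *
P=imaging.camera_params('wrist');T=np.load('w7T.npy')
w=ray([(229.7,170),(352.2,170),(236,185.7),(344,186)],P,T,.063)[:,:2]*1000;print(np.round(w,1))
hy=np.array([.167,.986]);hx=np.array([.986,-.167])
c=(w[0]+w[1])/2; e=(w[2]+w[3])/2
C=c+hy*((e-c)@hy+40); print('width',(w[1]-w[0])@hx,'holder C',C)
t=tool()[1][:3,3]*1000; m=t[:2]+56.8*hy
print('mid offset now: across',(m-C)@hx,'along',(m-C)@hy)
```

```text
[[ 446.1 -240.8]
 [ 515.9 -252.7]
 [ 447.6 -250.6]
 [ 510.  -261.4]]
width 70.79977286455245 holder C [ 486.0694591  -216.66636384]
mid offset now: across 0.06624300769224417 along -8.860088449767206
```

Run:
```python
from h import *
P=imaging.camera_params('top');T=P['T']
print(np.round(ray([(424,180),(440,195),(430,165),(448,157),(465,180)],P,T,.08)*1000)); print(np.round(ray([(424,185),(437,195)],P,T,0)*1000))
S=imaging.camera_params('side'); print(np.round(ray([(452,340),(480,355),(470,352)],S,S['T'],0)*1000)); print(np.round(ray([(452,290),(509,290)],S,S['T'],.09)*1000))
```

```text
[[ 557. -354.   80.]
 [ 522. -389.   80.]
 [ 594. -370.   80.]
 [ 613. -414.   80.]
 [ 558. -450.   80.]]
[[ 564. -382.    0.]
 [ 539. -413.    0.]]
[[ 550. -398.    0.]
 [ 561. -440.    0.]
 [ 553. -428.    0.]]
[[ 547. -377.   90.]
 [ 620. -425.   90.]]
```

>>> jog_arm --pt "0.03 0 0 0 0 0 0" --pt "0.055 0 0 0 0 0 0" --pt "0.075 0 0 0 0 0 0" --pt "0.085 0 0 0 0 0 0" --pt "0.088 0 0 0 0 0 0" --pt "0.091 0 0 0 0 0 0" --pt "0.091 0 0 0 0 0 0"

```text
time: 13.45
tool_pos: [0.476, -0.2816, 0.0399]
tcp_rot: [1.332, 1.125, -1.329]
wrist_force: [0.2, -0.9, -1.8]
width: 0.322
```

>>> jog_arm --pt "0.003 -0.001 0 0 0 0 0" --pt "0.005 -0.001 0 0 0 0 0" --pt "0.006 -0.001 0 0 0 0 0" --pt "0.006 -0.001 0 0 0 0 0"

```text
time: 13.85
tool_pos: [0.475, -0.2815, 0.0339]
tcp_rot: [1.332, 1.124, -1.329]
wrist_force: [0.2, 0.1, -1.2]
width: 0.32
```

>>> jog_arm --pt "0.001 0 0 0 0 0 0" --pt "0.001 0 0 0 0 0 0" --pt "0.002 0 0 0 0 0 0" --pt "0.002 0 0 0 0 0 0"

```text
time: 14.25
tool_pos: [0.4751, -0.2816, 0.0327]
tcp_rot: [1.332, 1.124, -1.329]
wrist_force: [-1.0, 1.0, 6.0]
width: 0.317
```

Contact on the channel floor. Release and retreat upward.

>>> jog_arm --pt "0 0 0 0 0 0 40" --pt "0 0 0 0 0 0 50" --pt "0 0 0 0 0 0 60" --pt "0 0 0 0 0 0 60" --pt "0 0 0 0 0 0 60" --pt "-0.01 0 0 0 0 0 60" --pt "-0.03 0 0 0 0 0 60" --pt "-0.06 0 0 0 0 0 60" --pt "-0.1 0 0 0 0 0 60" --pt "-0.14 0 0 0 0 0 60" --pt "-0.14 0 0 0 0 0 60" --pt "-0.14 0 0 0 0 0 60" --force 20

```text
time: 15.45
tool_pos: [0.4759, -0.2824, 0.1751]
tcp_rot: [1.332, 1.12, -1.327]
wrist_force: [-0.0, 0.3, -0.4]
width: 0.603
```

Run:
```python
from h import *
st(); im,P,Tc,s,T=wrist('w8'); np.save('w8T.npy',Tc)
b=imaging.read_camera('side'); t=imaging.read_camera('top'); cv2.imwrite('pics/top8.png',t)
a=b[215:330,270:420]
cv2.imwrite('pics/v8.png',np.hstack([cv2.resize(im,None,fx=.8,fy=.8),cv2.resize(a,(350,336),interpolation=cv2.INTER_CUBIC)]))
g=cv2.cvtColor(t,cv2.COLOR_BGR2GRAY);Pt=imaging.camera_params('top')
m=np.zeros_like(g);m[195:225,142:228]=(cv2.GaussianBlur(g,(3,3),0)[195:225,142:228]<77)*255
for cn in cv2.findContours(m,cv2.RETR_EXTERNAL,cv2.CHAIN_APPROX_NONE)[0]:
    if cv2.contourArea(cn)>100: print('strip',rect(cn,Pt,Pt['T'],.064))
```

```text
t 15.45 p [ 0.4759 -0.2824  0.1751] q [-5.810e-01  7.400e-02  1.932e+00  1.000e-03  1.130e+00 -4.150e-01] F [-0.03  0.27 -0.41] w 0.603
axes
 [[ 0.006  0.986 -0.166]
 [-0.002 -0.166 -0.986]
 [-1.     0.006  0.001]]
strip (array([492.7, 212.7]), array([104.7,  24.7]), 86.19)
```

View pics/v8.png

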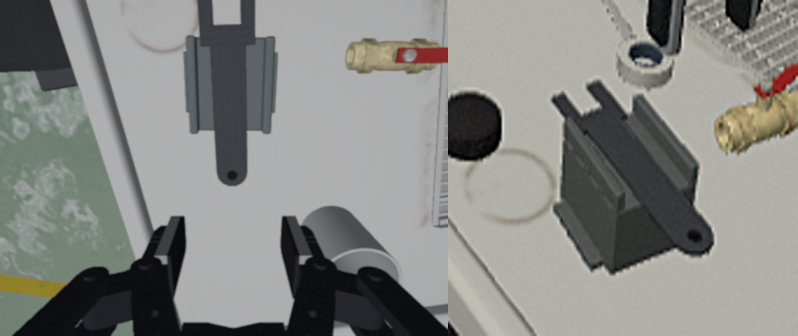

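The spanner lies flat in the channel, with the jaw past one end, the handle past the other, and the fingers clear. One numeric check, then hand in.

Run:
```python
from h import *
from workcell import finish_job
P=imaging.camera_params('wrist');T=np.load('w8T.npy')
w=ray(np.array([(232,186),(231.5,160),(228,50)])/.8,P,T,.054)[:,:2]*1000
y=(w[2]-w[1]);y/=np.hypot(*y);m=w[0]+85*y-np.array([486,-216.7])
hy=np.array([.167,.986]);hx=np.array([.986,-.167]);print('across',m@hx,'along',m@hy,'angle',np.degrees(np.arcsin(y@hx)))
if abs(m@hx)<12 and abs(m@hy)<26: finish_job(); print('done')
```

```text
across -0.5949093813970329 along -9.168108436183445 angle -1.6397343679613559
the job is handed in; nothing more can be done
done
```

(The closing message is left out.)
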